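# Gauge the heater-stage depth of a small vacuum chamber

### The arm

A 7-joint arm with a two-finger parallel gripper is mounted at the origin on the work surface. World frame = base frame: x ahead of the robot, y to its left, z up, the work surface at z = 0. Lengths are in m, angles in rad, forces in N, time in s.
With the tool pointing down it reaches from about 0.425 to 0.925 m from the base axis. Payload 6.8 kg.
Tool frame: the origin (TCP) lies midway between the tips of the shut fingers; the grasp point (between the pads) lies r.grip_point_offset behind it (r.grip_point_offset is the distance from the TCP to the grasp point, in m); z points along the fingers, y is the direction in which the jaws open and shut (so a half turn about z gives the same grasp; the last joint's range is limited). The gripper opens to 85 mm and grips with 20 to 120 N. Pads are 22 mm wide; open, the fingers measure 114 mm over their backs; the gripper's body (76 mm by 85 mm) begins 54 mm behind the grasp point. The pads swing forward as they close: fully open they stand 13 mm farther back than shut.
Start: joints at [1.145, 0.477, 0.022, 1.555, -0.011, 1.109, -0.083], TCP at [0.211, -0.641, 0.231] pointing down, gripper open.
Joint ranges: [-2.96, 2.96], [-0.34, 2.1], [-1.41, 1.46], [0.24, 2.44], [-1.37, 4.51], [0.17, 1.92], [-2.96, 2.96]. Speed limits (rad/s): [2.39, 2.39, 3.14, 3.14, 3.14, 3.14, 3.14].

### API

Orientations are given as a rotation vector (axis times angle).
In Python, from bench import r gives the robot as it stands. The module is installed in compiled form; this text tells all that it offers.
- The arm moves only by the tool play_rows, never from a script. Its argument "deltas" is a list of rows, each a list of 3 entries, a list of its own where there are three numbers: the finger opening in mm, from 0 to 85.4, then the shift along the tool's x, y, z in mm, then the turn, a rotation vector about the tool's x, y, z in rad. A call has 1 to 8 rows; each row is the pose to reach, as a shift and turn from the pose measured when the call began, along the tool's axes at that moment; what a row does not reach only later rows make up. A row lasts 1/8 s, in which the tool goes at most 62.5 mm and 10.7 degrees, less where a joint would pass 70% of its speed; a pose out of reach is approached as far as the arm can. A call with a gripper value outside its range is refused whole. The fingers move at their own pace and stop on an object; "squeeze" is the grip in N (left out, the last holds). Time passes only in rows, so rows that repeat a pose let the fingers close. It gives the time, the measured TCP pose, the force and the opening at its end, in the units of the state.
- r.get_obs(): the state, without advancing time (a new reading comes with each control period).
- r.grab_frame(name): name is "scene" or "top"; returns (picture, depth): 420x560x3 uint8, red, green, blue; 420x560 float32, m along the optical axis (not along the pixel's ray), 0 where there is no reading.
- r.camera_model(name): a dict with "mtx" (3x3 intrinsics, pixels), "D" ([k1, k2, p1, p2, k3] as OpenCV has them; the pictures are not rectified), "rvec" (rotation vector, rad) and "tvec" (3), from world to camera coordinates, as OpenCV has them. Camera axes: x right, y down, z forward; pixel columns grow to the right and rows downward; lengths in m; the calibration is good to about 2 mm. A picture is of the moment at which its call begins. camera_model takes no time and is no camera call.
- r.hand_in(): hands the job in, once; it reports no verdict.
The state is a dict: "clock": time; "joints": joint angles; "qvel": joint speeds; "tau": joint torques, N m; "tcp_pos": TCP position; "orientation": TCP orientation; "contact_force": force on the tool from outside, world axes, zero at the start; "moment": the same for the moment, N m; "grip_width": finger opening in m.
Only numpy, scipy, OpenCV 4.12 (cv2) and the standard library are available. Lean on these libraries where they do the work, as an engineer would, in place of code of your own. Each camera call takes 0.05 s, during which the arm holds its last target. There are 200 camera calls.

### The job

Measure how deep the heater stage sits in the open vacuum chamber: stand the depth gauge gently across the middle of the chamber's top flange, flat on it, and lower its probe rod until it just touches the sprung stage inside, bearing on it lightly and not pushing it down hard. Then press the gauge's clamp lever fully down to lock the rod at that depth, and leave the gauge standing there, rod still touching, to be read. Keep the other things on the bench where they are.

Things in the scene. Friction and masses are not known exactly. Their poses are not given: they have to be found in the camera images.
- chamber: Vacuum chamber, fixed to the bench: upright steel tube 89 mm across on a 150 mm square foot plate, open on top. Origin: centre of the foot plate's underside, z up. Top flange ring 110 mm outside, 83 mm bore, its flat face 130 mm above the bench. A side port with a small round sensor reaches out along +x to 118 mm from the axis, 40 to 92 mm above the bench (a small lug to 97 mm).
- flange_face (a point): Centre of the chamber's open mouth, in the plane of the flange's face, z up. Straight below, inside the tube, is the heater stage: a flat round plate 66 mm across on springs, somewhere between 70 and 95 mm below the flange face (set by hand, not measured). Its springs first yield at about 0.6 N, then give 1 mm per 4 N, to a hard stop 6 mm down.
- gauge: Depth gauge, loose, 0.5 to 0.75 kg, standing upright on the bench. Steel foot 30 mm along its x, 150 mm along its y, 14 mm high; in the middle an aluminium slide body 30 x 30 mm, up to 38 mm above the foot's underside, through which the 8 mm probe rod slides. Origin: centre of the foot's underside, z up along the rod.
- probe (a joint): How far the rod has slid down, m: 0 fully up (the start; its tip 1 mm inside the foot's underside), at most 0.105. Steady drag of about 2.5 N, so the rod stays where it is let go. At 0 it is against its stop: lifted by the head, the whole gauge comes along; with the foot standing on something, pushing the head down slides the rod down.
- probe_head (a point): Centre of the flat steel head on top of the rod, 14 mm along the gauge's x, 24 mm along its y, 22 mm high; grip it across the 14 mm. With the rod fully up it lies 161 mm above the foot's underside; it goes down with the rod.
- lock_lever (a joint): Angle of the clamp lever, rad: 0 open (raised 40 degrees), 0.7 locked (level, at its stop); starts between 0 and 0.1. It pivots 22 mm from the rod axis towards the gauge's +y, 30 mm above the foot's underside, and reaches out along +y over the foot. Pushed down on its tab it swings with 3 to 4 N and stays where it is left; near the end of the swing a shoe grips the rod.
- lever_tab (a point): Middle of the upper face of the lever's flat tab (18 mm wide, 22 mm long), 43 mm from the pivot. Open it lies about 53 mm from the rod axis and 60 mm above the foot's underside; locked, 65 mm from the axis and 33 mm above.
- blank_flange: bystander on the bench, not part of the job: aluminium disc 110 mm across, 15 mm thick, lying flat; origin under its centre.
- centring_ring: bystander on the bench, not part of the job: steel ring 86 mm across, 8 mm high, lying flat; origin under its centre.
- claw_a: bystander on the bench, not part of the job: claw clamp about 34 x 18 x 34 mm; origin under its centre.
- claw_b: bystander on the bench, not part of the job: a second claw clamp of the same kind.
- wing_clamp: bystander on the bench, not part of the job: round hinged clamp 54 mm across, 14 mm high, with a small bolt; origin under its centre.
- solvent_bottle: bystander on the bench, not part of the job: white bottle 64 mm across, 150 mm high; origin under its centre.
- hex_driver: bystander on the bench, not part of the job: screwdriver 170 mm long, lying along its x.
- spanner: bystander on the bench, not part of the job: spanner 160 mm long, lying along its x.
Mind the look-alikes: they are no part of the job. What is meant by the gauge is not purple or turquoise, and is the larger of those in its own colour.

How it is judged:
On the way, in this order (a step that is already met when the one before it is completed fails the run):
1. the gauge stands flat across the middle of the flange, lever open, rod not yet touching the stage (horizontal distance between gauge and flange_face below 0.015 m and z of gauge in the frame of flange_face between -0.003 and 0.003 m and angle between gauge's own z axis and vertical below 0.03 rad and value of joint lock_lever below 0.3 rad and contact force between probe and chamber below 0.2 N), for 0.1 s.
2. the rod bears on the stage, lever still open (horizontal distance between gauge and flange_face below 0.015 m and z of gauge in the frame of flange_face between -0.003 and 0.003 m and angle between gauge's own z axis and vertical below 0.03 rad and contact force between probe and chamber between 0.5 and 16 N and value of joint lock_lever below 0.3 rad), for 0.2 s.
3. the lever is pressed down to its stop with the rod still touching (horizontal distance between gauge and flange_face below 0.015 m and z of gauge in the frame of flange_face between -0.003 and 0.003 m and angle between gauge's own z axis and vertical below 0.03 rad and contact force between probe and chamber between 0.3 and 16 N and value of joint lock_lever above 0.62 rad), for 0.1 s.
At the end, for the whole second after the job is handed in: The gauge stands still, flat on the flange (tilt under 0.03 rad, foot within 3 mm of the face), its middle within 15 mm of the chamber's axis; its rod bears on the stage with 0.3 to 8 N; the clamp lever is down (over 0.62 of 0.7 rad) (horizontal distance between gauge and flange_face below 0.015 m and z of gauge in the frame of flange_face between -0.003 and 0.003 m and angle between gauge's own z axis and vertical below 0.03 rad and contact force between probe and chamber between 0.3 and 8 N and value of joint lock_lever above 0.62 rad and linear speed of gauge below 0.01 m/s); the robot touches nothing.
It fails at once if the rod pushes on the stage with more than 16 N (contact force between probe and chamber above 16 N).
It fails at once if the gauge is dropped or pressed on the chamber with more than 40 N (contact force between gauge and chamber above 40 N).
It fails at once if a bystander is moved by more than 30 mm (distance of any of blank_flange, centring_ring, claw_a, claw_b, wing_clamp, solvent_bottle, hex_driver, spanner from where it was at the start of the episode above 0.03 m).
It also fails if it takes over 72 s, if anything falls off the work surface, if the arm or the gripper's body presses on something with over 40 N, if the wrist force passes 120 N, or if a joint passes its speed limit or range.

## Working session

There is one attempt and no reset: what is moved stays moved. The work goes in short steps, Python scripts to look and compute and a tool call to move; the robot and the scene stay as the last step left them, time stands still between calls to the robot, and variables do not carry over. Pictures are saved under pics/ and viewed, about 8 in all and at most 12, crops included, and the job is handed in when it is done.

Besides the shell and the picture viewer there is one more tool, called after ">>>" by a JSON object that holds its "method" and its "body". play_rows: Moves the arm, as the interface text tells. Its arguments: {"type":"object","properties":{"deltas":{"type":"array"},"squeeze":{"type":"number"}},"required":["deltas"]}

```bash
mkdir -p pics; cat > h.py <<'E'
import numpy as np, cv2
from bench import r
def snap(n,f):
    im,d=r.grab_frame(n); cv2.imwrite(f'pics/{f}.png',im[:,:,::-1]); np.savez(f'{f}.npz',im=im,d=d); return im,d
def world(n,d):
    m=r.camera_model(n);K=np.array(m['mtx']);D=np.array(m['D']);R,_=cv2.Rodrigues(np.array(m['rvec'],float));t=np.array(m['tvec'],float).ravel()
    h,w=d.shape;u,v=np.meshgrid(np.arange(w),np.arange(h))
    p=cv2.undistortPoints(np.stack([u,v],-1).reshape(-1,1,2).astype(float),K,D).reshape(h,w,2)
    c=np.dstack([p[...,0]*d,p[...,1]*d,d]); X=(c-t)@R; X[d<=0]=np.nan; return X
def load(n,f):
    z=np.load(f'{f}.npz');return z['im'],z['d'],world(n,z['d'])
E
python3 - <<'E'
from h import *
a,_=snap('scene','s0');b,_=snap('top','t0')
print(r.get_obs(),r.grip_point_offset)
for n in('scene','top'):
    m=r.camera_model(n);R,_=cv2.Rodrigues(np.array(m['rvec'],float));print(n,-R.T@np.ravel(m['tvec']),R[2],m['mtx'])
E
```

```text
{'clock': 0.1, 'joints': array([ 1.1449213 ,  0.47769859,  0.02232872,  1.55633262, -0.01146394,
        1.10930602, -0.08312037]), 'qvel': array([ 0.00039729,  0.00018977,  0.00034973, -0.00375127,  0.00095615,
        0.00121781, -0.00104114]), 'tau': array([ 4.26368555e-03, -5.97756958e+01,  1.61405772e+00, -2.81952864e+01,
        1.28342558e-02,  5.05405362e-03,  1.73041707e-05]), 'tcp_pos': array([ 0.21073078, -0.64070984,  0.23044374]), 'orientation': array([-3.10046612e+00, -4.96858163e-01,  6.20865690e-04]), 'contact_force': array([-0.85647697, -0.01883825,  0.03051277]), 'moment': array([-0.02605022,  0.03215916, -0.02008712]), 'grip_width': 0.08556958444581277} 0.0187
scene [1.25237588 0.73755401 0.98432672] [-0.55213976 -0.53710604 -0.63769803] [[499.11876102   0.         285.08899503]
 [  0.         499.11876102 209.65890124]
 [  0.           0.           1.        ]]
top [ 0.31114345 -0.00578542  1.30919197] [ 0.16347035  0.02270536 -0.98628693] [[409.91006044   0.         273.76387349]
 [  0.         409.91006044 209.00262196]
 [  0.           0.           1.        ]]
```

View pics/s0.png

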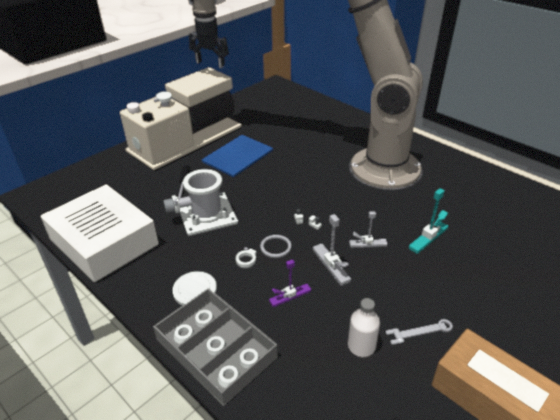

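View pics/t0.png

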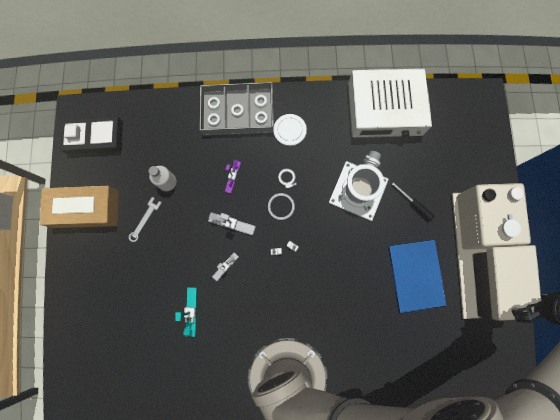

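Candidates: purple (232,176) and turquoise (190,312) are out by colour. Of the two grey ones, (231,224) and (225,267) in top, the first looks larger. I'll check this by measuring and in an enlarged crop.

```bash
python3 - <<'E'
from h import *
im,d,X=load('top','t0'); im2,d2,X2=load('scene','s0')
a=cv2.resize(im[190:290,180:310],(650,500),interpolation=cv2.INTER_CUBIC)
b=cv2.resize(im2[185:285,290:400],(550,500),interpolation=cv2.INTER_CUBIC)
c=np.hstack([a,b]);c=cv2.resize(c,(800,333));cv2.imwrite('pics/c0.png',c[:,:,::-1])
def foot(X,box,lo,hi):
    u0,u1,v0,v1=box;P=X[v0:v1,u0:u1].reshape(-1,3);P=P[(P[:,2]>lo)&(P[:,2]<hi)];return P
for nm,XX,box in(('big top',X,(200,262,205,242)),('small top',X,(207,245,248,285)),('big sc',XX2:=X2,(305,355,212,288)),('small sc',X2,(345,392,205,252))):
    P=foot(XX,box,.007,.022); (c,s,a)=cv2.minAreaRect((P[:,:2]*1000).astype(np.float32)); 
    Q=foot(XX,box,.145,.25); print(nm,len(P),c,s,a,'head',len(Q),Q.mean(0) if len(Q) else '',Q.max(0) if len(Q) else '')
for nm,XX,box in(('fl top',X,(335,395,150,215)),('fl sc',X2,(170,235,160,220))):
    P=foot(XX,box,.124,.136);print(nm,len(P),P.min(0),P.max(0),cv2.minEnclosingCircle((P[:,:2]*1000).astype(np.float32)),np.median(P[:,2]))
P=foot(X,(340,390,160,210),.02,.08);print('stage-ish',np.median(P[:,2]),len(P))
# everything above the bench, components
m=(np.nan_to_num(X[...,2])>.006).astype(np.uint8);n,l,s,cc=cv2.connectedComponentsWithStats(m)
for i in range(1,n):
    if 15<s[i,4]<4000: p=X[l==i];print(s[i],np.nanmin(p,0).round(3),np.nanmax(p,0).round(3))
E
```

```text
big top 256 (481.8444519042969, 163.4800567626953) (180.9695587158203, 78.5767822265625) 79.70450592041016 head 49 [0.4843561  0.16089727 0.17081165] [0.49286924 0.17287063 0.17789949]
small top 130 (349.7869873046875, 189.4602508544922) (123.82250213623047, 94.2360610961914) 79.0534439086914 head 0  
big sc 490 (456.966064453125, 139.64761352539062) (264.5045166015625, 132.25706481933594) 39.410301208496094 head 92 [0.48873207 0.16591314 0.16583296] [0.49743589 0.17832636 0.17593097]
small sc 189 (292.52960205078125, 144.29478454589844) (185.49996948242188, 100.87507629394531) 35.9752311706543 head 0  
fl top 472 [ 0.5235479  -0.30352932  0.12419301] [ 0.63115491 -0.19618533  0.13579559] ((577.2421875, -250.4058380126953), 55.30059814453125) 0.1302486105362373
fl sc 404 [ 0.52682034 -0.30539376  0.12403027] [ 0.63787065 -0.18883825  0.1349309 ] ((580.8412475585938, -246.8761749267578), 58.82173156738281) 0.12994072978172116
stage-ish 0.04700214390347408 783
[ 199   82  107   64 2985] [ 0.738 -0.088  0.006] [0.95  0.269 0.058]
[  60  117   63   37 2073] [0.739 0.533 0.006] [0.87  0.7
[... 284 characters left out ...]
  38 255] [ 0.472 -0.484  0.006] [ 0.598 -0.36   0.032]
[  40  185   78   43 3057] [0.488 0.539 0.006] [0.611 0.772 0.095]
[267 194  27  26 128] [ 0.493 -0.039  0.006] [0.576 0.045 0.014]
[132 200  29  41 169] [0.44  0.397 0.006] [0.57  0.49  0.015]
[208 212  47  23 478] [0.448 0.089 0.006] [0.523 0.236 0.178]
[127 233   7   9  19] [0.437 0.484 0.006] [0.464 0.507 0.012]
[287 240  11  11  65] [ 0.393 -0.046  0.006] [ 0.425 -0.014  0.04 ]
[ 389  240   59   73 3129] [ 0.188 -0.512  0.006] [ 0.409 -0.337  0.023]
[270 248  11   7  62] [0.382 0.008 0.006] [0.402 0.04  0.038]
[213 253  26  28 230] [0.306 0.142 0.006] [0.39  0.222 0.124]
[176 288  21  49 570] [0.133 0.276 0.006] [0.283 0.31  0.177]
```

View pics/c0.png

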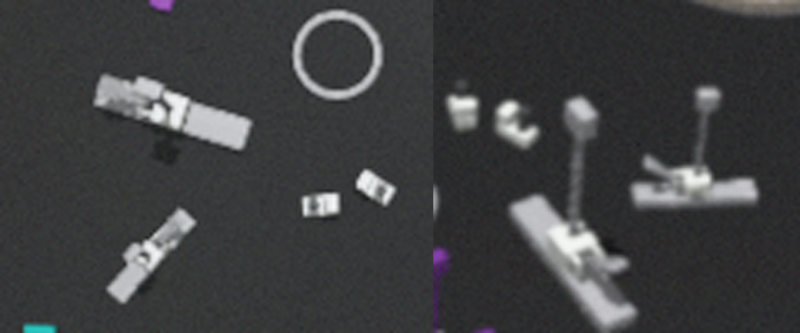

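The crop confirms it: the larger grey gauge at top (231,224) has its lever pointing to image-left, which is about world +y. The smaller one at (225,267) is the decoy (head only about 0.124 m high). Next I'll measure its yaw and work out the approach.

```bash
cat >> h.py <<'E'
from scipy.spatial.transform import Rotation as Ro
def ray(n,uv,z):
    m=r.camera_model(n);R,_=cv2.Rodrigues(np.array(m['rvec'],float));t=np.ravel(m['tvec'])
    p=cv2.undistortPoints(np.array(uv,float).reshape(-1,1,2),np.array(m['mtx']),np.array(m['D'])).reshape(-1,2)
    d=np.c_[p,np.ones(len(p))]@R;o=-R.T@t;return o+d*((z-o[2])/d[:,2])[:,None]
def delta(pos,jaw=None):
    """tool-frame shift (mm) and turn to TCP pos, pointing down, jaws along world angle jaw (deg, mod 180)"""
    o=r.get_obs();R=Ro.from_rotvec(o['orientation']);M=R.as_matrix()
    best=None
    cur=np.degrees(np.arctan2(M[1,1],M[0,1]))
    j=cur if jaw is None else cur+((jaw-cur+90)%180-90)
    y=np.array([np.cos(np.radians(j)),np.sin(np.radians(j)),0]);z=np.array([0,0,-1.]);T=np.c_[np.cross(y,z),y,z]
    print('tcp',o['tcp_pos'].round(4),'jaw',cur.round(1),'->',round(j,1),'F',o['contact_force'].round(2),'w',round(o['grip_width'],4),'t',o['clock'],'q',o['joints'].round(2))
    print('  shift',(M.T@(np.array(pos)-o['tcp_pos'])*1000).round(1),'turn',(R.inv()*Ro.from_matrix(T)).as_rotvec().round(3))
E
python3 - <<'E'
from h import *
im,d,X=load('top','t0')
u0,u1,v0,v1=200,262,205,242
m=np.zeros(im.shape[:2],np.uint8);m[v0:v1,u0:u1]=(im[v0:v1,u0:u1].min(2)>90)
z=X[...,2]; f=m.astype(bool)&(z<.02)
vv,uu=np.nonzero(f);P=ray('top',np.c_[uu,vv],.014)[:,:2]
rt=cv2.minAreaRect((P*1000).astype(np.float32));print(len(P),rt)
# long edges: slope via PCA of right part (no lever)
Q=P[P[:,1]<.145];c=Q.mean(0);w,V=np.linalg.eigh(np.cov((Q-c).T));print('right part axis',c,V[:,1],np.degrees(np.arctan2(V[1,1],V[0,1])),np.sqrt(12*w))
im2,d2,X2=load('scene','s0');z2=X2[...,2]
H=X2[205:240,315:350].reshape(-1,3);H=H[H[:,2]>.15];print(len(H),H.min(0),H.max(0))
H=X[205:242,200:262].reshape(-1,3);H=H[H[:,2]>.155];print(len(H),H.min(0),H.max(0))
for j in (-16,):
  delta([.35,-.45,.33],None)
  delta([.486,.163,.25],j)
E
```

```text
274 ((488.0990295410156, 159.8578643798828), (152.48800659179688, 40.54976272583008), 70.65327453613281)
right part axis [0.46916697 0.11689658] [0.39705341 0.9177955 ] 66.60589804633989 [0.03224148 0.05979057]
92 [0.47584366 0.15062825 0.15138897] [0.49743589 0.17832636 0.17593097]
48 [0.47555622 0.14966045 0.15596275] [0.49286924 0.17287063 0.17789949]
tcp [ 0.2107 -0.6407  0.2304] jaw -71.8 -> -71.8 F [-0.86 -0.02  0.03] w 0.0856 t 0.1 q [ 1.14  0.48  0.02  1.56 -0.01  1.11 -0.08]
  shift [ 191.9 -137.8  -99.4] turn [-0.002  0.     0.   ]
tcp [ 0.2107 -0.6407  0.2304] jaw -71.8 -> -16.0 F [-0.86 -0.02  0.03] w 0.0856 t 0.1 q [ 1.14  0.48  0.02  1.56 -0.01  1.11 -0.08]
  shift [ 512.6 -677.5  -18.5] turn [-0.002 -0.001 -0.974]
```

>>> {"method": "play_rows", "body": {"deltas": [[85,[50,-35,-25],[0,0,-0.15]],[85,[100,-70,-50],[0,0,-0.3]],[85,[150,-105,-75],[0,0,-0.45]],[85,[192,-138,-100],[0,0,-0.6]],[85,[220,-185,-90],[0,0,-0.7]],[85,[248,-232,-80],[0,0,-0.8]],[85,[276,-280,-75],[0,0,-0.9]],[85,[304,-327,-70],[0,0,-0.97]]]}}

```text
clock: 1.1
tcp_pos: [0.3972, -0.2333, 0.3006]
orientation: [-2.509, -1.888, -0.0]
contact_force: [1.8, -0.6, 0.6]
grip_width: 0.0854
```

```bash
python3 - <<'E'
from h import *
im,d,X=load('top','t0')
u0,u1,v0,v1=200,262,205,242
g=im[v0:v1,u0:u1].min(2).astype(float)
# lower edge (in image) per column, subpixel where gray crosses 90, raycast to z=.014; 
lo=[];up=[]
for u in range(u0,u1):
    c=g[:,u-u0];k=np.nonzero(c>90)[0]
    if len(k)<3: continue
    lo.append((u,v0+k[-1]+.5,c[k].max()));up.append((u,v0+k[0]-.5))
L=ray('top',[a[:2] for a in lo],.014);U=ray('top',up,.014)
for a,l,b in zip(lo[::2],L[::2],U[::2]):print(a[0],l[:2].round(4),b[:2].round(4))
delta([.486,.163,.25],-16)
E
```

```text
208 [0.4923 0.2364] [0.502  0.2363]
210 [0.4921 0.2299] [0.5213 0.2298]
212 [0.4919 0.2234] [0.5244 0.2233]
214 [0.4884 0.217 ] [0.5209 0.2168]
216 [0.485  0.2105] [0.5174 0.2103]
218 [0.4816 0.2041] [0.5172 0.2038]
220 [0.4813 0.1976] [0.517  0.1973]
222 [0.4779 0.1912] [0.52   0.1908]
224 [0.4777 0.1848] [0.5198 0.1843]
226 [0.4743 0.1784] [0.5163 0.1779]
228 [0.4709 0.172 ] [0.5129 0.1715]
230 [0.4707 0.1655] [0.5062 0.1651]
232 [0.4673 0.1592] [0.5027 0.1587]
234 [0.4671 0.1528] [0.5025 0.1523]
236 [0.4604 0.1464] [0.4991 0.1459]
238 [0.4602 0.14  ] [0.4956 0.1395]
240 [0.4568 0.1337] [0.4922 0.1331]
242 [0.4566 0.1273] [0.4888 0.1267]
244 [0.4532 0.121 ] [0.4886 0.1203]
246 [0.4498 0.1146] [0.4851 0.114 ]
248 [0.4496 0.1083] [0.4817 0.1076]
250 [0.4463 0.102 ] [0.4815 0.1012]
252 [0.4461 0.0956] [0.4781 0.0949]
254 [0.4586 0.0889] [0.4747 0.0886]
tcp [ 0.3972 -0.2333  0.3006] jaw -16.1 -> -16.0 F [ 1.84 -0.61  0.64] w 0.0854 t 1.1 q [ 0.76  0.08 -0.38  1.93  0.03  1.14  0.09]
  shift [405.3 -24.3  51.1] turn [-0.001 -0.001 -0.001]
```

>>> {"method": "play_rows", "body": {"deltas": [[85,[58,-3,0],[0,0,0.01]],[85,[116,-7,0],[0,0,0.02]],[85,[174,-10,0],[0,0,0.03]],[85,[232,-14,0],[0,0,0.04]],[85,[290,-17,0],[0,0,0.055]],[85,[348,-21,20],[0,0,0.055]],[85,[405,-24,45],[0,0,0.055]],[85,[405,-24,65],[0,0,0.055]]]}}

```text
clock: 2.1
tcp_pos: [0.4855, 0.168, 0.2351]
orientation: [-2.55, -1.826, -0.002]
contact_force: [0.7, -1.0, 0.3]
grip_width: 0.0853
```

```bash
python3 - <<'E'
from h import *
im,d=snap('scene','s1')
X=world('scene',d)
c=cv2.resize(im[150:290,270:410],(560,560),interpolation=cv2.INTER_CUBIC)
im,d=snap('top','t1')
cv2.imwrite('pics/c1.png',c[:,:,::-1])
delta([.486,.163,.143],-19.2)
E
```

```text
tcp [0.4844 0.1628 0.2336] jaw -19.1 -> -19.2 F [ 0.53 -0.78 -0.45] w 0.085 t 2.2 q [ 0.17  0.29 -0.73  1.9   0.22  1.04 -0.98]
  shift [ 0.8  1.9 90.6] turn [-0.006  0.002  0.002]
```

View pics/c1.png

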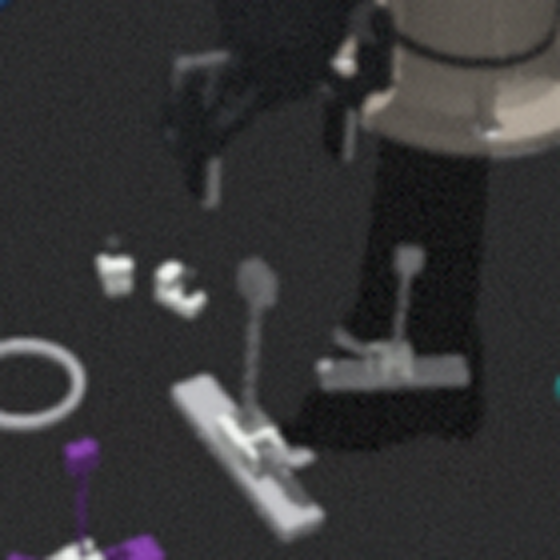

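>>> {"method": "play_rows", "body": {"deltas": [[85,[1,2,15],[0,0,0]],[85,[1,2,35],[0,0,0]],[85,[1,2,55],[0,0,0]],[85,[1,2,75],[0,0,0]],[85,[1,2,90],[0,0,0]],[40,[1,2,90],[0,0,0]],[30,[1,2,90],[0,0,0]],[30,[1,2,90],[0,0,0]]], "squeeze": 50}}

```text
clock: 3.2
tcp_pos: [0.4867, 0.1634, 0.1444]
orientation: [-2.556, -1.82, 0.005]
contact_force: [0.8, -0.4, 0.0]
grip_width: 0.032
```

```bash
python3 - <<'E'
from h import *
im,d=snap('scene','s2')
c=cv2.resize(im[150:290,270:410],(560,560),interpolation=cv2.INTER_CUBIC)
im,d=snap('top','t2')
c=np.hstack([c,cv2.resize(im[190:260,215-25:250],(480,560),interpolation=cv2.INTER_CUBIC)])
c=cv2.resize(c,(800,430))
cv2.imwrite('pics/c2.png',c[:,:,::-1])
delta([.486,.163,.143],-19.2)
E
```

```text
tcp [0.4865 0.1633 0.1442] jaw -19.1 -> -19.2 F [-0.14  0.08 -0.38] w 0.03 t 3.3 q [ 0.12  0.4  -0.68  1.98  0.33  0.87 -1.08]
  shift [-0.5 -0.4  1.2] turn [-0.005  0.001  0.002]
```

View pics/c2.png

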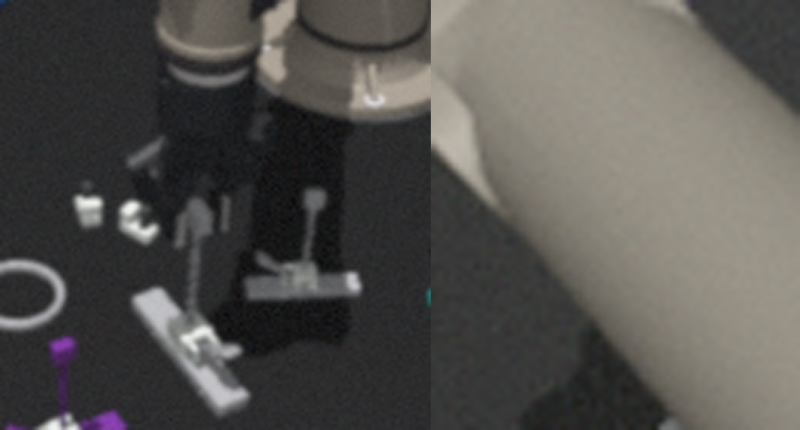

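Head at crop (200,215) sits between the fingertips at (180,235) and (225,215). Closing.

>>> {"method": "play_rows", "body": {"deltas": [[22,[0,0,0],[0,0,0]],[17,[0,0,0],[0,0,0]],[10,[0,0,0],[0,0,0]],[5,[0,0,0],[0,0,0]],[5,[0,0,0],[0,0,0]],[5,[0,0,0],[0,0,0]],[5,[0,0,-5],[0,0,0]],[5,[0,0,-10],[0,0,0]]], "squeeze": 60}}

```text
clock: 4.3
tcp_pos: [0.4861, 0.1627, 0.1538]
orientation: [-2.556, -1.82, 0.008]
contact_force: [-0.0, -0.3, -5.9]
grip_width: 0.0128
```

```bash
python3 - <<'E'
from h import *
delta([.486,.163,.35],None)
delta([.478,-.05,.35],None)
delta([.578,-.249,.35],None)
E
```

```text
tcp [0.4861 0.1627 0.1538] jaw -19.1 -> -19.1 F [-0.04 -0.28 -5.95] w 0.0128 t 4.3 q [ 0.12  0.39 -0.69  1.97  0.31  0.89 -1.06]
  shift [  -0.2   -1.3 -196.2] turn [-0.006  0.002  0.   ]
tcp [0.4861 0.1627 0.1538] jaw -19.1 -> -19.1 F [-0.04 -0.28 -5.95] w 0.0128 t 4.3 q [ 0.12  0.39 -0.69  1.97  0.31  0.89 -1.06]
  shift [-204.1   60.8 -196.1] turn [-0.006  0.002  0.   ]
tcp [0.4861 0.1627 0.1538] jaw -19.1 -> -19.1 F [-0.04 -0.28 -5.95] w 0.0128 t 4.3 q [ 0.12  0.39 -0.69  1.97  0.31  0.89 -1.06]
  shift [-359.4  220.4 -196.8] turn [-0.006  0.002  0.   ]
```

>>> {"method": "play_rows", "body": {"deltas": [[5,[0,0,-20],[0,0,0]],[5,[0,0,-50],[0,0,0]],[5,[0,0,-80],[0,0,0]],[5,[0,0,-110],[0,0,0]],[5,[0,0,-140],[0,0,0]],[5,[0,0,-165],[0,0,0]],[5,[0,0,-185],[0,0,0]],[5,[0,0,-196],[0,0,0]]]}}

```text
clock: 5.3
tcp_pos: [0.4872, 0.1627, 0.3507]
orientation: [-2.557, -1.821, 0.007]
contact_force: [0.4, 0.2, -5.5]
grip_width: 0.0129
```

>>> {"method": "play_rows", "body": {"deltas": [[5,[-15,7,0],[0,0,0]],[5,[-45,20,0],[0,0,0]],[5,[-80,37,0],[0,0,0]],[5,[-115,55,0],[0,0,0]],[5,[-150,75,0],[0,0,0]],[5,[-185,95,0],[0,0,0]],[5,[-215,115,0],[0,0,0]],[5,[-240,130,0],[0,0,0]]]}}

```text
clock: 6.3
tcp_pos: [0.5313, -0.1084, 0.3496]
orientation: [-2.557, -1.819, 0.009]
contact_force: [0.4, 0.6, -5.2]
grip_width: 0.0128
```

```bash
python3 - <<'E'
from h import *
delta([.578,-.249,.35],-19.1)
E
```

```text
tcp [ 0.5313 -0.1084  0.3496] jaw -19.2 -> -19.1 F [ 0.37  0.56 -5.18] w 0.0128 t 6.3 q [ 0.56  0.22 -0.56  1.68  0.12  1.29 -0.36]
  shift [-117.5   90.2   -0.7] turn [-0.007  0.002 -0.001]
```

>>> {"method": "play_rows", "body": {"deltas": [[5,[-25,20,0],[-0.003,0.002,0]],[5,[-55,42,0],[-0.007,0.002,0]],[5,[-85,65,0],[-0.007,0.002,0]],[5,[-105,80,0],[-0.007,0.002,0]],[5,[-117,90,0],[-0.007,0.002,0]],[5,[-117,90,10],[-0.007,0.002,0]],[5,[-117,90,25],[-0.007,0.002,0]],[5,[-117,90,40],[-0.007,0.002,0]]]}}

```text
clock: 7.3
tcp_pos: [0.5772, -0.2469, 0.3079]
orientation: [-2.558, -1.823, 0.001]
contact_force: [0.2, 0.5, -5.9]
grip_width: 0.0128
```

```bash
python3 - <<'E'
from h import *
delta([.578,-.249,.28],-19.1)
im,d=snap('scene','s3');X=world('scene',d)
c=cv2.resize(im[100:250,120:280],(640,600),interpolation=cv2.INTER_CUBIC)
cv2.imwrite('pics/c3.png',c[:,:,::-1])
E
```

```text
tcp [ 0.5772 -0.2469  0.3079] jaw -19.0 -> -19.1 F [ 0.23  0.54 -5.91] w 0.0128 t 7.3 q [ 0.66  0.38 -0.48  1.55  0.18  1.25 -0.18]
  shift [-1.7  1.4 27.9] turn [-0.001  0.     0.001]
```

View pics/c3.png

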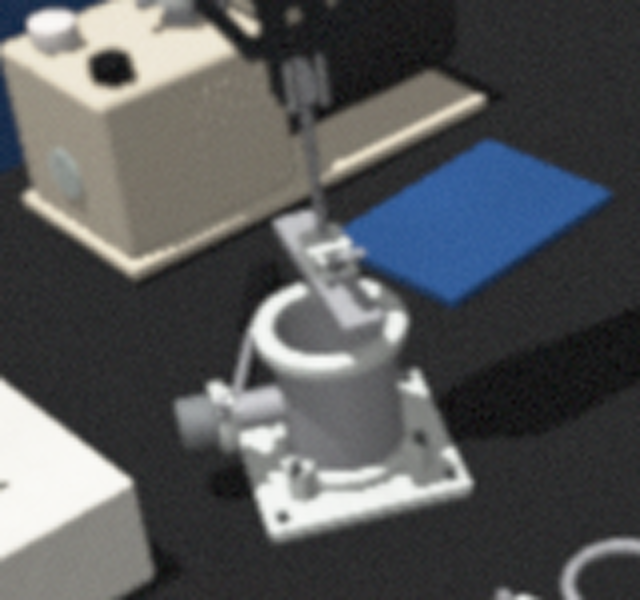

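>>> {"method": "play_rows", "body": {"deltas": [[5,[-1,1,8],[0,0,0]],[5,[-2,1,17],[0,0,0]],[5,[-2,1,24],[0,0,0]],[5,[-2,1,27],[0,0,0]],[5,[-2,1,29],[0,0,0]],[5,[-2,1,30],[0,0,0]],[5,[-2,1,30],[0,0,0]],[5,[-2,1,30],[0,0,0]]]}}

```text
clock: 8.35
tcp_pos: [0.5765, -0.2492, 0.2758]
orientation: [-2.556, -1.822, 0.003]
contact_force: [-0.3, 0.0, -6.2]
grip_width: 0.0129
```

>>> {"method": "play_rows", "body": {"deltas": [[5,[0,0,0.7],[0,0,0]],[5,[0,0,1.4],[0,0,0]],[5,[0,0,2.1],[0,0,0]],[5,[0,0,2.8],[0,0,0]],[5,[0,0,3.5],[0,0,0]],[5,[0,0,4.2],[0,0,0]]]}}

```text
clock: 9.1
tcp_pos: [0.5768, -0.2492, 0.2718]
orientation: [-2.557, -1.822, 0.003]
contact_force: [-0.8, 1.2, 1.9]
grip_width: 0.0129
```

```bash
python3 - <<'E'
from h import *
im,d=snap('scene','s4');X=world('scene',d)
it,dt=snap('top','t4')
c=cv2.resize(im[130:240,150:260],(400,400),interpolation=cv2.INTER_CUBIC)
c2=cv2.resize(it[140:230,325:415],(400,400),interpolation=cv2.INTER_CUBIC)
cv2.imwrite('pics/c4.png',np.hstack([c,c2])[:,:,::-1])
P=X[130:240,150:260].reshape(-1,3);Q=P[(P[:,2]>.138)&(P[:,2]<.150)];Q=Q[np.hypot(Q[:,0]-.577,Q[:,1]+.249)<.1]
print(len(Q),cv2.minAreaRect((Q[:,:2]*1000).astype(np.float32)),np.median(Q[:,2]))
E
```

```text
239 ((580.4185180664062, -249.43943786621094), (154.53695678710938, 31.61141586303711), 72.86710357666016) 0.14424883098259922
```

View pics/c4.png

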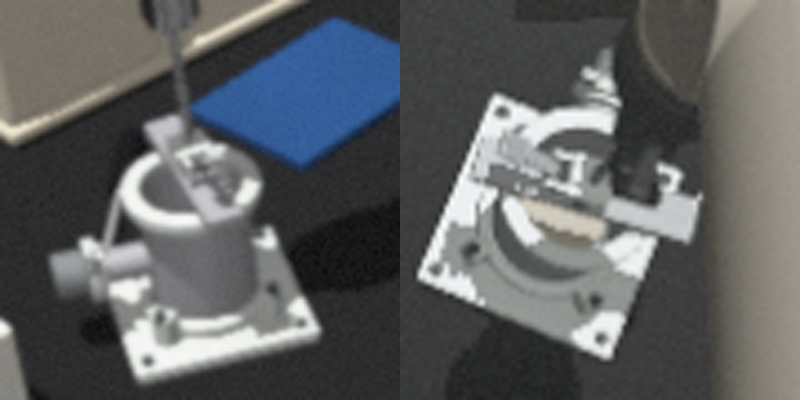

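```bash
python3 - <<'E'
from h import *
im,d,X=load('top','t0');P=X[150:215,335:395].reshape(-1,3)
Q=P[np.hypot(P[:,0]-.578,P[:,1]+.2495)<.022];print(len(Q),np.percentile(Q[:,2],[5,25,50,75,95]))
delta([.5775,-.2492,.25],-19.1)
E
```

```text
143 [0.04503655 0.04707187 0.04898908 0.05062704 0.05366242]
tcp [ 0.5767 -0.2492  0.2716] jaw -19.1 -> -19.1 F [-0.76  0.01  1.55] w 0.0127 t 9.2 q [ 0.66  0.41 -0.48  1.6   0.2   1.18 -0.19]
  shift [ 0.2  0.8 21.6] turn [-0.003  0.     0.001]
```

>>> {"method": "play_rows", "body": {"deltas": [[5,[0,0,4],[0,0,0]],[5,[0,0,12],[0,0,0]],[5,[0,0,20],[0,0,0]],[5,[0,0,28],[0,0,0]],[5,[0,0,36],[0,0,0]],[5,[0,0,44],[0,0,0]],[5,[0,0,50],[0,0,0]],[5,[0,0,54],[0,0,0]]]}}

```text
clock: 10.2
tcp_pos: [0.5764, -0.2491, 0.2172]
orientation: [-2.556, -1.822, 0.003]
contact_force: [-1.8, 0.3, 1.7]
grip_width: 0.0129
```

>>> {"method": "play_rows", "body": {"deltas": [[5,[0,0,2],[0,0,0]],[5,[0,0,4],[0,0,0]],[5,[0,0,6],[0,0,0]],[5,[0,0,8],[0,0,0]],[5,[0,0,9],[0,0,0]],[5,[0,0,10],[0,0,0]],[5,[0,0,10.5],[0,0,0]],[5,[0,0,11],[0,0,0]]]}}

```text
clock: 11.2
tcp_pos: [0.5764, -0.249, 0.2062]
orientation: [-2.556, -1.822, 0.003]
contact_force: [-1.6, 1.6, 0.4]
grip_width: 0.0131
```

>>> {"method": "play_rows", "body": {"deltas": [[5,[0,0,0.5],[0,0,0]],[5,[0,0,1],[0,0,0]],[5,[0,0,1.5],[0,0,0]],[5,[0,0,2],[0,0,0]],[5,[0,0,2.5],[0,0,0]],[5,[0,0,2.5],[0,0,0]]]}}

```text
clock: 11.95
tcp_pos: [0.5764, -0.249, 0.2035]
orientation: [-2.556, -1.822, 0.003]
contact_force: [-0.8, 0.2, 1.6]
grip_width: 0.013
```

>>> {"method": "play_rows", "body": {"deltas": [[5,[0,0,0.5],[0,0,0]],[5,[0,0,1],[0,0,0]],[5,[0,0,1.5],[0,0,0]],[5,[0,0,2],[0,0,0]]]}}

```text
clock: 12.45
tcp_pos: [0.5764, -0.249, 0.2015]
orientation: [-2.556, -1.822, 0.003]
contact_force: [-1.2, 0.9, 0.4]
grip_width: 0.0126
```

>>> {"method": "play_rows", "body": {"deltas": [[5,[0,0,0.5],[0,0,0]],[5,[0,0,1],[0,0,0]],[5,[0,0,1.5],[0,0,0]],[5,[0,0,2],[0,0,0]]]}}

```text
clock: 12.95
tcp_pos: [0.5764, -0.249, 0.1995]
orientation: [-2.556, -1.822, 0.003]
contact_force: [-1.7, 1.1, 1.4]
grip_width: 0.0132
```

>>> {"method": "play_rows", "body": {"deltas": [[5,[0,0,0.5],[0,0,0]],[5,[0,0,1],[0,0,0]],[5,[0,0,1.5],[0,0,0]],[5,[0,0,2],[0,0,0]]]}}

```text
clock: 13.45
tcp_pos: [0.5764, -0.249, 0.1975]
orientation: [-2.556, -1.822, 0.003]
contact_force: [-1.7, 0.7, 1.3]
grip_width: 0.0128
```

>>> {"method": "play_rows", "body": {"deltas": [[5,[0,0,0.5],[0,0,0]],[5,[0,0,1],[0,0,0]],[5,[0,0,1.5],[0,0,0]],[5,[0,0,2],[0,0,0]]]}}

```text
clock: 13.95
tcp_pos: [0.5764, -0.249, 0.1954]
orientation: [-2.556, -1.822, 0.003]
contact_force: [-0.7, 1.0, 2.1]
grip_width: 0.0127
```

>>> {"method": "play_rows", "body": {"deltas": [[5,[0,0,0.4],[0,0,0]],[5,[0,0,0.8],[0,0,0]],[5,[0,0,1.2],[0,0,0]],[5,[0,0,1.6],[0,0,0]]]}}

```text
clock: 14.45
tcp_pos: [0.5763, -0.249, 0.1938]
orientation: [-2.556, -1.822, 0.003]
contact_force: [-1.7, 1.0, 0.9]
grip_width: 0.0129
```

>>> {"method": "play_rows", "body": {"deltas": [[5,[0,0,0.4],[0,0,0]],[5,[0,0,0.8],[0,0,0]],[5,[0,0,1.2],[0,0,0]],[5,[0,0,1.6],[0,0,0]]]}}

```text
clock: 14.95
tcp_pos: [0.5763, -0.249, 0.1922]
orientation: [-2.556, -1.822, 0.003]
contact_force: [-1.4, 0.8, 2.2]
grip_width: 0.013
```

>>> {"method": "play_rows", "body": {"deltas": [[5,[0,0,0.4],[0,0,0]],[5,[0,0,0.8],[0,0,0]],[5,[0,0,1.2],[0,0,0]],[5,[0,0,1.2],[0,0,0]]]}}

```text
clock: 15.45
tcp_pos: [0.5764, -0.249, 0.1912]
orientation: [-2.556, -1.822, 0.003]
contact_force: [-2.2, 0.8, 4.1]
grip_width: 0.0129
```

>>> {"method": "play_rows", "body": {"deltas": [[5,[0,0,0.3],[0,0,0]],[5,[0,0,0.6],[0,0,0]],[5,[0,0,0.6],[0,0,0]]]}}

```text
clock: 15.82
tcp_pos: [0.5764, -0.249, 0.1908]
orientation: [-2.556, -1.822, 0.003]
contact_force: [-3.2, 0.9, 5.1]
grip_width: 0.0129
```

>>> {"method": "play_rows", "body": {"deltas": [[5,[0,0,0.2],[0,0,0]],[5,[0,0,0.2],[0,0,0]],[5,[0,0,0.2],[0,0,0]]]}}

```text
clock: 16.2
tcp_pos: [0.5764, -0.249, 0.1908]
orientation: [-2.556, -1.822, 0.003]
contact_force: [-1.8, 1.5, 5.4]
grip_width: 0.0126
```

```bash
python3 - <<'E'
from h import *
for i in range(4):
    r.grab_frame('top');print(r.get_obs()['contact_force'].round(2))
delta([.5775,-.2492,.19],-19.1)
E
```

```text
[-2.8   1.34  4.86]
[-2.73  0.9   5.76]
[-3.04  1.12  5.11]
[-2.81  1.59  5.77]
tcp [ 0.5764 -0.249   0.1908] jaw -19.1 -> -19.1 F [-2.81  1.59  5.77] w 0.013 t 16.4 q [ 0.65  0.48 -0.46  1.69  0.24  1.03 -0.23]
  shift [0.2 1.1 0.8] turn [-0.003  0.     0.001]
```

>>> {"method": "play_rows", "body": {"deltas": [[16,[0,0,0],[0,0,0]],[22,[0,0,0],[0,0,0]],[32,[0,0,0],[0,0,0]],[45,[0,0,0],[0,0,0]],[45,[0,0,-5],[0,0,0]],[45,[0,0,-25],[0,0,0]],[45,[0,0,-50],[0,0,0]],[45,[0,0,-75],[0,0,0]]]}}

```text
clock: 17.4
tcp_pos: [0.577, -0.2491, 0.2683]
orientation: [-2.557, -1.823, 0.002]
contact_force: [-0.1, -0.9, 0.2]
grip_width: 0.045
```

```bash
python3 - <<'E'
from h import *
im,d=snap('scene','s5');X=world('scene',d)
c=cv2.resize(im[110:230,150:270],(600,600),interpolation=cv2.INTER_CUBIC)
cv2.imwrite('pics/c5.png',c[:,:,::-1])
P=X[110:240,150:270].reshape(-1,3);Q=P[(P[:,2]>.138)&(P[:,2]<.150)];Q=Q[np.hypot(Q[:,0]-.577,Q[:,1]+.249)<.1]
print(len(Q),cv2.minAreaRect((Q[:,:2]*1000).astype(np.float32)),np.median(Q[:,2]))
# local frame of gauge: lever region points
c0=np.array([.578,-.249]);a=np.radians(-19.1);gx=np.array([np.cos(a),np.sin(a)]);gy=np.array([-np.sin(a),np.cos(a)])
L=np.c_[(P[:,:2]-c0)@gx,(P[:,:2]-c0)@gy,P[:,2]-.13]
s=(np.abs(L[:,0])<.02)&(L[:,1]>.03)&(L[:,1]<.08)&(L[:,2]>.02)&(L[:,2]<.09);print('lever',(L[s]*1000).round(0)[:40].tolist())
s=(np.abs(L[:,0])<.02)&(np.abs(L[:,1])<.02)&(L[:,2]>.055)&(L[:,2]<.12);print('head',np.percentile(L[s]*1000,[5,50,95],axis=0).round(1))
for y in(.058,): 
  t=c0+gy*y;print(t);delta([*t,.25],-19.1)
E
```

```text
237 ((579.6753540039062, -249.8278045654297), (153.733154296875, 32.316341400146484), 72.25423431396484) 0.14432349013842566
lever [[0.0, 62.0, 66.0], [-2.0, 65.0, 67.0], [-5.0, 62.0, 64.0], [-9.0, 60.0, 62.0], [9.0, 63.0, 66.0], [7.0, 64.0, 66.0], [3.0, 59.0, 61.0], [2.0, 67.0, 66.0], [-2.0, 64.0, 63.0], [-4.0, 66.0, 63.0], [-7.0, 64.0, 62.0], [9.0, 53.0, 56.0], [10.0, 65.0, 64.0], [6.0, 62.0, 61.0], [5.0, 66.0, 63.0], [1.0, 62.0, 59.0], [-5.0, 52.0, 51.0], [10.0, 55.0, 54.0], [9.0, 58.0, 56.0], [-1.0, 35.0, 39.0], [13.0, 31.0, 34.0]]
head [[-5.2 -9.5 59.2]
 [ 2.7  6.3 83.8]
 [ 8.  12.9 90.5]]
[ 0.59697864 -0.19419296]
tcp [ 0.5788 -0.2494  0.2722] jaw -19.1 -> -19.1 F [1.69 0.37 2.31] w 0.0449 t 17.45 q [ 0.66  0.41 -0.48  1.6   0.2   1.18 -0.19]
  shift [58.2 -0.9 22.2] turn [0.004 0.    0.001]
```

View pics/c5.png

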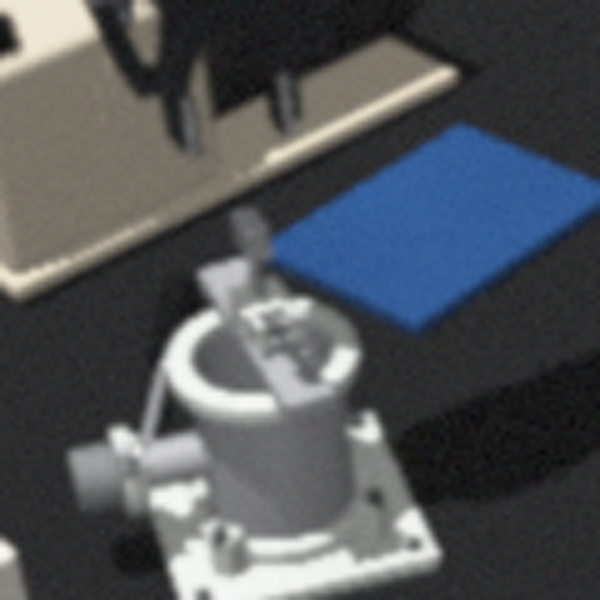

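>>> {"method": "play_rows", "body": {"deltas": [[0,[20,0,0],[0,0,0]],[0,[40,-1,0],[0,0,0]],[0,[60,-1,0],[0,0,0]],[0,[60,-1,0],[0,0,0]],[0,[60,-1,20],[0,0,0]],[0,[60,-1,38],[0,0,0]],[0,[60,-1,52],[0,0,0]],[0,[60,-1,58],[0,0,0]]]}}

```text
clock: 18.45
tcp_pos: [0.597, -0.1927, 0.2128]
orientation: [2.557, 1.822, 0.001]
contact_force: [0.5, 1.1, 1.0]
grip_width: -0.0
```

>>> {"method": "play_rows", "body": {"deltas": [[0,[0,0,3],[0,0,0]],[0,[0,0,6],[0,0,0]],[0,[0,0,9],[0,0,0]],[0,[0,0,12],[0,0,0]],[0,[0,0,15],[0,0,0]],[0,[0,0,18],[0,0,0]],[0,[0,0,21],[0,0,0]],[0,[0,0,24],[0,0,0]]]}}

```text
clock: 19.45
tcp_pos: [0.5983, -0.1906, 0.1898]
orientation: [2.556, 1.824, 0.006]
contact_force: [0.4, 4.8, 5.9]
grip_width: -0.0002
```

>>> {"method": "play_rows", "body": {"deltas": [[0,[2,0,2],[0,0,0]],[0,[4,0,4],[0,0,0]],[0,[5.5,0,7],[0,0,0]],[0,[7,0,10],[0,0,0]],[0,[8,0,13],[0,0,0]],[0,[9,0,16],[0,0,0]],[0,[9.5,0,18],[0,0,0]]]}}

```text
clock: 20.32
tcp_pos: [0.6015, -0.1817, 0.1716]
orientation: [2.556, 1.824, 0.006]
contact_force: [-0.5, -1.5, 2.3]
grip_width: -0.0001
```

```bash
python3 - <<'E'
from h import *
im,d=snap('scene','s6');X=world('scene',d)
P=X[110:240,150:270].reshape(-1,3);Q=P[(P[:,2]>.138)&(P[:,2]<.150)];Q=Q[np.hypot(Q[:,0]-.577,Q[:,1]+.249)<.1]
print(len(Q),cv2.minAreaRect((Q[:,:2]*1000).astype(np.float32)),np.median(Q[:,2]))
delta([.6,-.19,.163],-19.1)
E
```

```text
166 ((579.5894775390625, -246.8963623046875), (150.32748413085938, 32.795719146728516), 71.81604766845703) 0.1440839092130436
tcp [ 0.6014 -0.1816  0.1714] jaw -19.0 -> -19.1 F [-0.74 -1.12  1.21] w 0.0001 t 20.375 q [ 0.55  0.5  -0.48  1.71  0.26  0.99 -0.36]
  shift [-8.5  1.4  8.4] turn [ 0.004 -0.002  0.002]
```

>>> {"method": "play_rows", "body": {"deltas": [[0,[-1,0,1.5],[0,0,0]],[0,[-2,0,3],[0,0,0]],[0,[-2,0,4.5],[0,0,0]],[0,[-2,0,6],[0,0,0]],[0,[-2,0,7],[0,0,0]]]}}

```text
clock: 21.0
tcp_pos: [0.6009, -0.1832, 0.1644]
orientation: [2.556, 1.824, 0.006]
contact_force: [1.2, 2.3, 3.3]
grip_width: 0.0001
```

>>> {"method": "play_rows", "body": {"deltas": [[0,[0,0,0.5],[0,0,0]],[0,[0,0,1],[0,0,0]],[0,[0,0,1.5],[0,0,0]],[0,[0,0,1.5],[0,0,0]]]}}

```text
clock: 21.5
tcp_pos: [0.601, -0.1832, 0.163]
orientation: [2.556, 1.824, 0.007]
contact_force: [-0.2, 2.4, 4.1]
grip_width: -0.0001
```

>>> {"method": "play_rows", "body": {"deltas": [[0,[-2,0,0.5],[0,0,0]],[0,[-3,0,1],[0,0,0]],[0,[-3,0,1],[0,0,0]]]}}

```text
clock: 21.88
tcp_pos: [0.6009, -0.1845, 0.1629]
orientation: [2.555, 1.826, 0.01]
contact_force: [0.2, 5.3, 7.4]
grip_width: 0.0003
```

>>> {"method": "play_rows", "body": {"deltas": [[0,[1,0,0.7],[0,0,0]],[0,[1,0,1],[0,0,0]],[0,[1,0,1],[0,0,0]]]}}

```text
clock: 22.25
tcp_pos: [0.601, -0.1844, 0.1628]
orientation: [2.555, 1.824, 0.009]
contact_force: [-2.2, 1.0, 9.1]
grip_width: -0.0001
```

Hard stop: the force rises to 9 N with no further travel, and the tip is 32.8 mm above the flange (33 expected when locked). Retracting.

>>> {"method": "play_rows", "body": {"deltas": [[0,[0,0,-3],[0,0,0]],[0,[0,0,-15],[0,0,0]],[0,[0,0,-40],[0,0,0]],[0,[0,0,-75],[0,0,0]],[0,[0,0,-110],[0,0,0]],[0,[60,0,-130],[0,0,0]],[0,[110,0,-140],[0,0,0]],[0,[150,0,-140],[0,0,0]]]}}

```text
clock: 23.25
tcp_pos: [0.6496, -0.0405, 0.305]
orientation: [2.553, 1.825, 0.012]
contact_force: [-0.1, -0.5, 0.4]
grip_width: -0.0001
```

```bash
python3 - <<'E'
from h import *
im,d=snap('scene','s7');X=world('scene',d);it,dt=snap('top','t7')
c=cv2.resize(im[130:230,150:250],(400,400),interpolation=cv2.INTER_CUBIC)
c2=cv2.resize(it[140:230,325:415],(400,400),interpolation=cv2.INTER_CUBIC)
cv2.imwrite('pics/c7.png',np.hstack([c,c2])[:,:,::-1])
P=X[110:240,150:270].reshape(-1,3);Q=P[(P[:,2]>.138)&(P[:,2]<.150)];Q=Q[np.hypot(Q[:,0]-.577,Q[:,1]+.249)<.1]
print(len(Q),cv2.minAreaRect((Q[:,:2]*1000).astype(np.float32)),np.median(Q[:,2]))
c0=np.array([.578,-.249]);a=np.radians(-19.1);gx=np.array([np.cos(a),np.sin(a)]);gy=np.array([-np.sin(a),np.cos(a)])
L=np.c_[(P[:,:2]-c0)@gx,(P[:,:2]-c0)@gy,P[:,2]-.13]
s=(np.abs(L[:,0])<.01)&(L[:,1]>.05)&(L[:,1]<.08)&(L[:,2]>.005)&(L[:,2]<.09);print('lever',np.percentile(L[s]*1000,[5,50,95],axis=0).round(0).tolist())
s=(np.abs(L[:,0])<.02)&(np.abs(L[:,1])<.02)&(L[:,2]>.055)&(L[:,2]<.12);print('head',np.percentile(L[s]*1000,[5,50,95],axis=0).round(1))
print(r.get_obs()['contact_force'],r.get_obs()['clock'])
E
```

```text
188 ((578.4219360351562, -249.21463012695312), (155.2885284423828, 31.879243850708008), 71.43486785888672) 0.1439435573871215
lever [[-8.0, 52.0, 7.0], [0.0, 68.0, 17.0], [9.0, 75.0, 36.0]]
head [[-6.2 -9.7 66.6]
 [ 1.3  6.2 83.5]
 [ 7.3 12.8 91.3]]
[-0.37108454  0.14835183 -0.35771404] 23.35
```

View pics/c7.png

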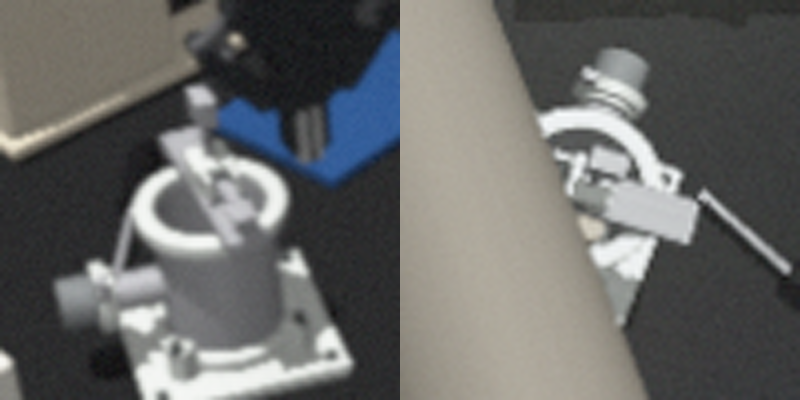

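The gauge stands flat and centred, the lever is level at crop (235,210), the head height is unchanged, and the gripper is clear. Handing in.

```bash
python3 -c "
from bench import r
print(r.hand_in())"
```

```text
the job is handed in; nothing more can be done
None
```

I stood the larger grey gauge flat across the middle of the flange, lowered its rod onto the stage and locked the lever. The job was handed in at about 23 s of the 72 s allowed, and `hand_in` gives no verdict.

- **Position:** At the last look the gauge's foot centre was within about 3 mm of the flange centre. The foot's top face read 143.9 mm, against 144 mm expected when flat on the flange.
- **Rod on the stage:** I pushed until the wrist force had risen about 4 N above the sliding drag. The head height did not change between releasing it and locking (83.8 then 83.5 mm above the flange), so the rod stayed put. I could not measure the force it now bears with; I judge it at about 2.5 to 4 N from the rod's drag.
- **Depth:** The stage sits about 81–82 mm below the flange. The camera depth gave 81 mm; the arm's height gave about 82 mm where contact was first felt.
- **Lever:** It reached its stop. The force rose to 9 N with no further movement, with the fingertip 32.8 mm above the flange against the 33 mm given for locked. It looked level in the picture.
- **Robot and bystanders:** The gripper was clear of everything, with wrist force near zero. I made no contact with the bystanders that I know of, but I did not measure them again at the end.

One disagreement: the two cameras placed the flange centre about 4 to 5 mm apart. I used about the mean, well inside the 15 mm allowed.

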